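Lever open the battery safe

TASK

The lifter bar of the small steel battery safe lies drawn back in its saddle. With the fingertips only, push the paddle end of the bar until the bar's side lugs stop against the saddle and its toe is under the lid's overhang, then press the paddle down onto the bar's rubber stop so that the bar raises the heavy lid. Finish while holding it down like that, lid open; do not lift the bar out of its saddle, do not touch the lid itself, and leave the other things on the bench alone.

Things in the scene. Friction and masses are not known exactly. Their poses are not given: they have to be found in the camera images.
- safe: Fixed grey steel unit. Origin: on the bench under the saddle; z up, y runs along the bar from the paddle towards the box. Box: x = -100 to 100, y = 150 to 370 mm, 139 mm high, on it the lid. Ledge for the bar's toe: y = 70 to 150 mm, height 110 mm, with low side guides. Base strip 70 mm wide, 6 mm thick, from y = -325 to 145 mm.
- saddle (a point): Top of the fulcrum roller (16 mm diameter, along x): x = 0, y = 0, z = 110 mm of the safe. The roller lies between the saddle's two upright cheeks, which are 24 mm long in y, 28 mm apart inside and reach 138 mm height.
- stop (a point): Top of the rubber stop, a post 28 mm wide and 46 mm high under the bar, at y = -200 mm of the safe.
- lid (a joint): Angle of the heavy steel lid (208 x 268 x 8 mm, about 2.2 kg) about the hinge along its far edge (y = 370, z = 139 mm of the safe): 0 = shut, grows as it opens, about 0.17 with the bar home and pressed onto the stop. Falls shut by its own weight. It overhangs the box by 40 mm above the ledge, underside at 139 mm when shut.
- bar: Loose aluminium lifter bar, 0.8 kg, lying level in the saddle along the safe's y. Axes as the safe's; y points to the toe. Origin: underside, at the place that is over the roller when the bar is home. 24 mm wide, 12 mm high. Steel toe block y = 70 to 148 mm, 30 mm wide, 26 mm high; its weight keeps the bar level until pressed. At the start drawn back 42 to 52 mm, toe out from under the lid.
- bar_mid (a point): Middle of the bar's thickness at the bar's y = 0. Bar home: straight over the roller, 6 mm above point saddle. The two side lugs (44 mm over both, bar y = -20 to -12 mm) then meet the saddle's cheeks. Sliding the bar takes up to about 12 N.
- paddle (a point): The place to press: centre of the flat upper face of the paddle (bar y = -280, z = 12 mm; 56 mm wide, y = -310 to -250 mm). 122 mm above the bench when level, about 40 mm when on the stop (bar tilted about 0.3 rad on the roller). With the bar home pressing takes about 8 to 12 N.
- bar_end (a point): The place to push: centre of the outer face of the 6 mm thick upturned rim at the paddle's end (bar y = -310, z = 14 mm; face 56 mm wide, z = 2 to 28 mm), looking away from the box.
- lid_edge (a point): Middle of the upper face of the lid at its free, overhanging edge, above the ledge: 147 mm above the bench when shut, about 190 mm with the lid raised.
- tape: Bystander: a roll of paper tape lying flat, 70 mm across, 25 mm high; origin at its underside.
- cells: Bystander: a black battery pack, 50 x 70 x 32 mm; origin at its underside.
- meter: Bystander: a yellow multimeter lying flat, 76 x 150 x 34 mm; origin at its underside.
- jar: Bystander: a small jar 48 mm across, 75 mm high; origin at its underside.
- driver: Bystander: a screwdriver lying on the bench; origin at its underside.
- mug: Bystander: a white mug 80 mm across, 90 mm high; origin at its underside.
- psu: Bystander: a white plug-in power supply, 70 x 45 x 30 mm; origin at its underside.

How it is judged:
On the way, in this order (a step that is already met when the one before it is completed fails the run):
1. the bar has been pushed home in its saddle (side lugs within 6 mm of the cheeks) with the lid still shut (y of bar_mid in the frame of safe above -0.006 m and value of joint lid below 0.02 rad and height (world z) of bar_mid below 0.125 m), for 0.2 s.
2. the pressed bar has raised the lid to at least 0.13 rad (value of joint lid above 0.13 rad and height (world z) of paddle below 0.07 m), for 0.2 s.
At the end, for the whole second after the job is handed in: The fingers still press the paddle down (more than 1.5 N, paddle's face below 70 mm), the bar lies in its saddle within 15 mm of home, and the lid stands still, open by more than 0.13 rad (all of step 2 and velocity of joint lid between -0.05 and 0.05 rad/s and contact force between the fingers and bar above 1.5 N and y of bar_mid in the frame of safe between -0.015 and 0.01 m and height (world z) of bar_mid between 0.105 and 0.13 m); the arm keeps its last pose, push and grip.
It fails at once if the bar is lifted out of its saddle (middle or paddle raised more than 20 mm) (height (world z) of bar_mid above 0.136 m or height (world z) of paddle above 0.142 m).
It fails at once if the robot touches the lid (contact force between any of the fingers, the arm and lid above 0.5 N).
It fails at once if another thing on the bench is shifted by more than 15 mm (distance of any of tape, cells, meter, jar, driver, mug, psu from where it was at the start of the episode above 0.015 m).
It also fails if it takes over 40 s, if anything falls off the work surface, if the arm or the gripper's body presses on something with over 40 N, if the wrist force passes 120 N, or if a joint passes its speed limit or range.

ROBOT

A 6-joint arm with a two-finger parallel gripper is mounted at the origin on the work surface. World frame = base frame: x ahead of the robot, y to its left, z up, the work surface at z = 0. Lengths are in m, angles in rad, forces in N, time in s.
With the tool pointing down it reaches from about 0.35 to 0.975 m from the base axis. Payload 4.9 kg.
Tool frame: the origin (TCP) lies at the very end of the fingers, on their centre line; the grasp point (between the pads) lies 19 mm behind it; x points along the fingers, y is the direction in which the jaws open and shut, and the axes are right-handed (so a half turn about x gives the same grasp; the last joint's range is limited). The gripper opens to 85 mm and grips with 20 to 120 N. Pads are 22 mm wide; open, the fingers measure 114 mm over their backs; the gripper's body (76 mm by 85 mm) begins 54 mm behind the grasp point. The pads swing forward as they close: fully open they stand 13 mm farther back than shut.
Start: joints at [1.106, 0.053, 1.613, -0, 1.476, -0.119], TCP at [0.212, 0.588, 0.231] pointing down, gripper open.
Joint ranges: [-3.01, 3.01], [-1.01, 2.22], [0.06, 2.58], [-1.02, 4.17], [0.09, 2.62], [-3.14, 3.14]. Speed limits (rad/s): [2.57, 2.57, 3.14, 3.14, 3.14, 3.14].

INTERFACE

Orientations are given as a rotation vector (axis times angle).
In Python, from station import ctrl, get_image, calibration, finish_job, search_frame, cut_out, mark_of gives the robot as it stands. The module is installed in compiled form; this text tells all that it offers.
- The arm moves only by the tool arm_command, never from a script. Its argument "plan" is a list that holds one entry, the list of rows, each a list of 7 numbers: the shift along the tool's x, y, z in m, then the turn, a rotation vector about the tool's x, y, z in degrees, then the finger opening in m, from 0 to 0.0854. A call has 1 to 20 rows; each row shifts and turns the pose as measured when the row begins, along the tool's axes as they then stand; what a row does not reach is not made up. A row lasts 1/12 s, in which the tool goes at most 41.7 mm and 7.16 degrees, less where a joint would pass 70% of its speed; a pose out of reach is approached as far as the arm can. A call with a gripper value outside its range is refused whole. The fingers move at their own pace and stop on an object; "squeeze" is the grip in N (left out, the last holds). Time passes only in rows, so rows that do not move let the fingers close. It gives the time, the measured TCP pose, the force and the opening at its end, in the units of the state.
- ctrl.get_obs(): the state, without advancing time (a new reading comes with each control period).
- get_image(name): name is "side" or "top"; returns the picture (420x560x3 uint8, red, green, blue); there is no depth.
- calibration(name): a dict with "fx", "fy", "cx", "cy" (pixels), "k1" (the pictures are not rectified: a ray, as slopes to the right and down, at radius r is drawn at 1 + k1 r^2 times it, then the intrinsics apply), "cam_to_world" (4x4, takes a point from camera to world coordinates). Camera axes: x right, y down, z forward; pixel columns grow to the right and rows downward; lengths in m; the calibration is good to about 2 mm. A picture is of the moment at which its call begins. calibration takes no time and is no camera call.
- finish_job(): hands the job in, once; it reports no verdict.
Trained networks look in the newest picture that a camera, given by its name, has taken for a name from the list of things; names that differ only in an ending like _2 or _b are one class to them, and where a whole thing is asked for, a point or a joint stands for the part that bears it (a point fixed in the world has none). Each returns a list of dicts, best first, with "conf" (0 to 1); they miss things now and then, are a little off and sometimes report something else, mostly with a low value. They report only what shows in the picture. A call takes as long as a camera call.
- search_frame(camera, thing): "at" ([x, y, z] in m, in the coordinates of the camera as it stood for that picture, good to about 4 mm: the middle of the surface that is visible of it).
- cut_out(camera, thing): "mask" (420x560 bool, what is visible of it).
- mark_of(camera, thing): "at" ([x, y, z] in m, in the coordinates of the camera as it stood for that picture, good to about 4 mm: a listed point, or the origin of a listed thing).
The state is a dict: "t": time; "q": joint angles; "dq": joint speeds; "effort": joint torques, N m; "tool_pos": TCP position; "tool_rot": TCP orientation; "contact_force": force on the tool from outside, world axes, zero at the start; "wrist_torque": the same for the moment, N m; "opening": finger opening in m.
Only numpy, scipy, OpenCV 4.12 (cv2) and the standard library are available. Lean on these libraries where they do the work, as an engineer would, in place of code of your own. Each camera call takes 0.05 s, during which the arm holds its last target. There are 200 camera calls.

## Working session

There is one attempt and no reset: what is moved stays moved. The work goes in short steps, Python scripts to look and compute and a tool call to move; the robot and the scene stay as the last step left them, time stands still between calls to the robot, and variables do not carry over. Pictures are saved under pics/ and viewed, about 8 in all and at most 12, crops included, and the job is handed in when it is done.

Besides the shell and the picture viewer there is one more tool, called in YAML: its name, and indented under it one key for each argument. arm_command: Moves the arm, as the interface text tells. Its arguments: {"type":"object","properties":{"plan":{"type":"array","items":{"type":"array","items":{"type":"array","items":{"type":"number"}}}},"squeeze":{"type":"number"}},"required":["plan"]}

```bash
mkdir -p pics; cat > h.py <<'E'
import numpy as np, cv2
from station import *
from scipy.spatial.transform import Rotation as R
np.set_printoptions(precision=4,suppress=True)
def w(cam,p): 
    T=np.array(calibration(cam)["cam_to_world"]); return T[:3,:3]@np.array(p)+T[:3,3]
def save(cam,fn): 
    im=get_image(cam); cv2.imwrite(fn,im[:,:,::-1]); return im
def marks(cam,names):
    for n in names:
        for d in mark_of(cam,n)[:2]: print(cam,n,round(d["conf"],2),w(cam,d["at"]))
E
python3 - <<'E'
from h import *
a=save("side","pics/s1.png");b=save("top","pics/t1.png")
cv2.imwrite("pics/both.png",cv2.resize(np.hstack([a,b]),(800,300))[:,:,::-1])
for c in("side","top"): marks(c,["safe","saddle","stop","bar_mid","paddle","bar_end","lid_edge"])
marks("top",["tape","cells","meter","jar","driver","mug","psu"])
o=ctrl.get_obs();print(o["t"],o["tool_pos"],o["tool_rot"],R.from_rotvec(o["tool_rot"]).as_matrix())
E
```

```text
side safe 0.64 [ 0.5141  0.1221 -0.0004]
side saddle 0.82 [0.5146 0.1166 0.1118]
side stop 0.85 [ 0.5356 -0.0868  0.0488]
side bar_mid 0.67 [0.5268 0.069  0.1099]
side bar_mid 0.63 [0.5219 0.069  0.1142]
side paddle 0.7 [ 0.5481 -0.2082  0.123 ]
side bar_end 0.91 [ 0.5507 -0.2401  0.127 ]
side lid_edge 0.7 [0.506  0.2272 0.1456]
top safe 0.93 [ 0.5169  0.1176 -0.002 ]
top saddle 0.96 [0.5171 0.1172 0.1069]
top stop 0.72 [ 0.5362 -0.0853  0.045 ]
top stop 0.2 [ 0.5547 -0.2393  0.12  ]
top bar_mid 0.86 [0.5246 0.0648 0.1164]
top paddle 0.97 [ 0.5511 -0.2103  0.1216]
top bar_end 0.96 [ 0.5521 -0.2401  0.1182]
top lid_edge 0.8 [0.5024 0.2232 0.1438]
top tape 0.78 [ 0.4325 -0.194   0.0041]
top tape 0.66 [ 0.517   0.1142 -0.0015]
top cells 0.77 [ 0.644   0.0343 -0.0009]
top meter 0.78 [ 0.6738 -0.1586 -0.0024]
top jar 0.84 [ 0.4007  0.2017 -0.0036]
top driver 0.8 [ 0.4413  0.0407 -0.0031]
top mug 0.75 [0.6334 0.1824 0.    ]
top psu 0.64 [ 0.4248 -0.1041 -0.0004]
top psu 0.46 [ 0.6449  0.0346 -0.0036]
1.15 [0.2118 0.588  0.2313] [ 0.2713  1.5538 -0.2713] [[-0.      0.3389  0.9408]
 [ 0.      0.9408 -0.3389]
 [-1.      0.     -0.    ]]
```

View pics/t1.png

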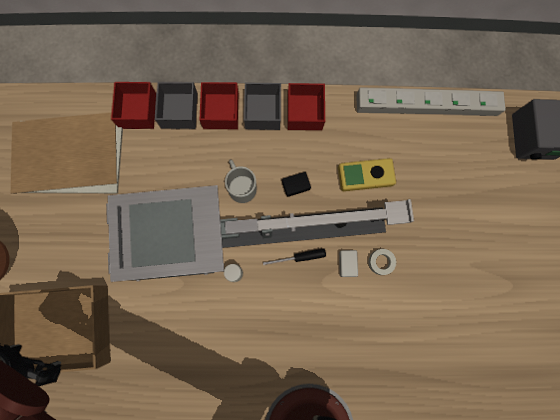

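View pics/s1.png

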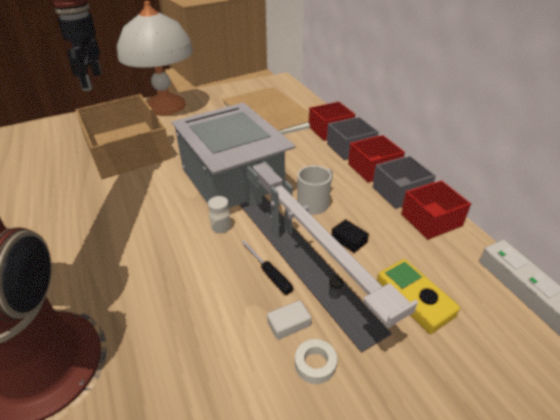

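The top view has the bar running from the paddle at about (400, 212) to the saddle at about (265, 228), with the lid edge at column 222. The networks' points agree with the given sizes: the saddle is at (0.516, 0.117), the safe's y axis is about (-0.10, 0.995), and the bar is drawn back about 49 mm. I'll first lift, turn so the jaws lie across the bar, and close the fingers.

arm_command:
  plan:
    - [[-0.01, 0, 0, 7, 0, 0, 0], [-0.01, 0, 0, 7, 0, 0, 0], [-0.01, 0, 0, 7, 0, 0, 0], [0, 0, 0, 7, 0, 0, 0], [0, 0, 0, 7, 0, 0, 0], [0, 0, 0, 7, 0, 0, 0], [0, 0, 0, 7, 0, 0, 0], [0, 0, 0, 7, 0, 0, 0], [0, 0, 0, 7, 0, 0, 0], [0, 0, 0, 1.5, 0, 0, 0], [0, 0, 0, 0, 0, 0, 0]]
  squeeze: 40

```text
t: 2.07
tool_pos: [0.2118, 0.5879, 0.2628]
tool_rot: [1.16, 1.24, -1.161]
contact_force: [0.3, -0.0, -0.5]
opening: 0.0001
```

```bash
cat >> h.py <<'E'
S=np.array([.516,.117,0]); ey=np.array([-.1,.995,0])/np.hypot(.1,.995); ex=np.array([ey[1],-ey[0],0])
def tool(goal=None):
    o=ctrl.get_obs(); p=np.array(o["tool_pos"]); M=R.from_rotvec(o["tool_rot"]).as_matrix()
    print("t",round(o["t"],2),"tcp",p,"safe xyz",np.array([(p-S)@ex,(p-S)@ey,p[2]]),"F",np.array(o["contact_force"]),"open",o["opening"])
    print("turn deg to aligned", np.degrees(R.from_matrix(M.T@np.column_stack([[0,0,-1],ex,-ey])).as_rotvec()))
    if goal is not None:
        g=S+ex*goal[0]+ey*goal[1]; g[2]=goal[2]; print("shift tool",M.T@(g-p))
E
python3 -c "
from h import *
tool([0,-.405,.24])"
```

```text
t 2.07 tcp [0.2118 0.5879 0.2628] safe xyz [-0.2556  0.499   0.2628] F [ 0.3129 -0.0407 -0.4618] open 0.0001139581737160215
turn deg to aligned [-1.9528  0.0138  0.0054]
shift tool [0.023  0.2862 0.8947]
```

arm_command:
  plan:
    - [[0, 0.012, 0.037, -2, 0, 0, 0], [0, 0.012, 0.038, 0, 0, 0, 0], [0, 0.012, 0.038, 0, 0, 0, 0], [0, 0.012, 0.038, 0, 0, 0, 0], [0, 0.012, 0.038, 0, 0, 0, 0], [0, 0.012, 0.038, 0, 0, 0, 0], [0, 0.012, 0.038, 0, 0, 0, 0], [0, 0.012, 0.038, 0, 0, 0, 0], [0, 0.012, 0.038, 0, 0, 0, 0], [0, 0.012, 0.038, 0, 0, 0, 0], [0, 0.012, 0.038, 0, 0, 0, 0], [0, 0.012, 0.038, 0, 0, 0, 0], [0, 0.012, 0.038, 0, 0, 0, 0], [0, 0.012, 0.038, 0, 0, 0, 0], [0, 0.012, 0.038, 0, 0, 0, 0], [0, 0.012, 0.038, 0, 0, 0, 0], [0, 0.012, 0.038, 0, 0, 0, 0], [0, 0.012, 0.038, 0, 0, 0, 0], [0, 0.012, 0.038, 0, 0, 0, 0], [0, 0.012, 0.038, 0, 0, 0, 0]]

```text
t: 3.73
tool_pos: [0.5467, -0.1642, 0.2653]
tool_rot: [1.114, 1.262, -1.097]
contact_force: [0.9, 0.7, -0.0]
opening: -0.0003
```

```bash
python3 -c "
from h import *
tool([0,-.405,.24])
get_image('top');get_image('side')
for c in('top','side'): marks(c,['saddle','bar_end','paddle','bar_mid'])"
```

```text
t 3.73 tcp [ 0.5467 -0.1642  0.2653] safe xyz [ 0.0024 -0.2829  0.2653] F [ 0.8595  0.6843 -0.0114] open -0.00034781172451462696
turn deg to aligned [ 2.1728  0.0038 -0.7944]
shift tool [ 0.0252 -0.0074  0.1219]
top saddle 0.7 [0.5193 0.1199 0.1086]
top bar_end 0.6 [ 0.4378  0.0428 -0.0011]
top paddle 0.96 [ 0.5493 -0.2119  0.1194]
top bar_mid 0.77 [0.5249 0.0634 0.1126]
top bar_mid 0.62 [ 0.4003  0.2012 -0.001 ]
side saddle 0.62 [0.5118 0.1157 0.1089]
side saddle 0.46 [0.52   0.0692 0.1157]
side bar_end 0.81 [ 0.5538 -0.2366  0.1276]
side paddle 0.65 [ 0.5488 -0.2095  0.1239]
side bar_mid 0.87 [0.5236 0.0666 0.1158]
```

arm_command:
  plan:
    - [[0, -0.002, 0.035, 2, 0, -0.8, 0], [0, -0.002, 0.035, 0, 0, 0, 0], [0, -0.002, 0.035, 0, 0, 0, 0], [0, 0, 0.018, 0, 0, 0, 0], [0, 0, 0, 0, 0, 0, 0], [0.03, 0, 0, 0, 0, 0, 0], [0.03, 0, 0, 0, 0, 0, 0], [0.03, 0, 0, 0, 0, 0, 0], [0.03, 0, 0, 0, 0, 0, 0], [0.02, 0, 0, 0, 0, 0, 0], [0, 0, 0, 0, 0, 0, 0]]

```text
t: 5.15
tool_pos: [0.5589, -0.2774, 0.1291]
tool_rot: [1.122, 1.249, -1.114]
contact_force: [-0.5, 0.5, -0.7]
opening: 0.0002
```

```bash
python3 -c "
from h import *
tool([0,-.405,.118])
b=save('top','pics/t2.png');a=save('side','pics/s2.png')
cv2.imwrite('pics/c2.png',np.hstack([cv2.resize(b[150:290,330:470],(400,400)),cv2.resize(a[200:400,300:500],(400,400))])[:,:,::-1])
for c in('top','side'): marks(c,['bar_end','paddle'])"
```

```text
t 5.15 tcp [ 0.5589 -0.2774  0.1291] safe xyz [ 0.0032 -0.3968  0.1291] F [-0.4807  0.5312 -0.72  ] open 0.00019521115534371027
turn deg to aligned [ 1.1266  0.4148 -0.7127]
shift tool [ 0.0111 -0.0035  0.0081]
top bar_end 0.6 [ 0.555  -0.2416  0.1176]
top paddle 0.73 [ 0.554  -0.2121  0.1169]
side bar_end 0.91 [ 0.5535 -0.2393  0.1271]
side bar_end 0.59 [0.5165 0.1153 0.1117]
side paddle 0.86 [ 0.5462 -0.2088  0.1243]
```

View pics/c2.png

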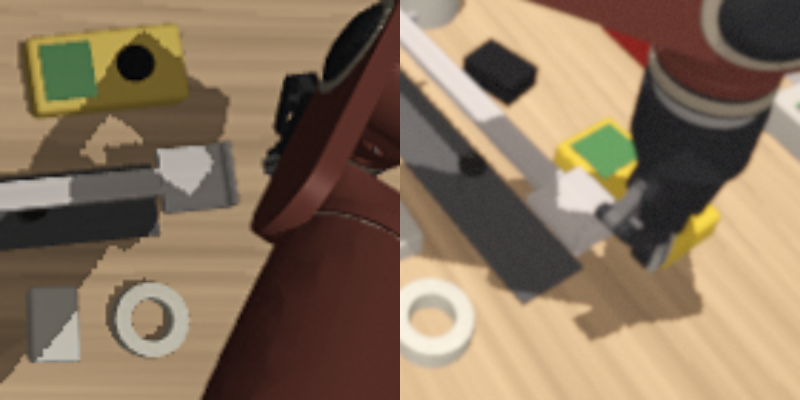

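The closed fingers stand about 28 mm behind the rim, in line with the bar, and touch nothing. I'll lower them a little and push along the bar.

arm_command:
  plan:
    - [[0.007, -0.002, -0.006, 1, 0, -0.7, 0], [0, 0, -0.006, 0, 0, 0, 0], [0, 0, -0.006, 0, 0, 0, 0], [0, 0, -0.006, 0, 0, 0, 0], [0, 0, -0.006, 0, 0, 0, 0], [0, 0, -0.006, 0, 0, 0, 0], [0, 0, -0.006, 0, 0, 0, 0], [0, 0, -0.006, 0, 0, 0, 0]]

```text
t: 6.12
tool_pos: [0.5599, -0.2333, 0.139]
tool_rot: [1.129, 1.22, -1.129]
contact_force: [-0.9, -1.0, -0.2]
opening: 0.0001
```

```bash
python3 -c "
from h import *
tool([0,-.32,.12])
get_image('side');marks('side',['bar_mid','bar_end'])"
```

```text
t 6.12 tcp [ 0.5599 -0.2333  0.139 ] safe xyz [ 0.0087 -0.353   0.139 ] F [-0.9213 -0.9785 -0.1542] open 0.00013733304043401747
turn deg to aligned [ 0.0254  1.4434 -1.2996]
shift tool [ 0.0179 -0.0091 -0.0334]
side bar_mid 0.96 [0.5213 0.0686 0.1139]
side bar_end 0.78 [ 0.5504 -0.2391  0.1282]
```

The tool drifted up to z = 0.139 and went over the rim without contact. The bar has not moved. I'll back off, go lower, and push with corrections for the drift.

arm_command:
  plan:
    - [[-0.006, -0.003, 0.01, 0, 0.7, -0.7, 0], [0, -0.003, 0.018, 0, 0.7, -0.6, 0], [0, -0.003, 0.018, 0, 0, 0, 0], [0.01, 0, 0, 0, 0, 0, 0], [0.015, 0, 0, 0, 0, 0, 0], [0.01, 0, 0, 0, 0, 0, 0], [0, 0, 0, 0, 0, 0, 0]]

```text
t: 6.85
tool_pos: [0.5553, -0.2817, 0.1079]
tool_rot: [1.134, 1.256, -1.135]
contact_force: [-0.9, 0.3, 0.6]
opening: 0.0003
```

```bash
python3 -c "
from h import *
tool([0,-.375,.118])"
```

```text
t 6.85 tcp [ 0.5553 -0.2817  0.1079] safe xyz [-0.0007 -0.4007  0.1079] F [-0.9405  0.2915  0.6244] open 0.00025054203028696676
turn deg to aligned [0.0632 0.003  0.0512]
shift tool [-0.0101  0.0007 -0.0257]
```

arm_command:
  plan:
    - [[-0.008, 0, -0.008, 0, 0, 0, 0], [0, 0, -0.008, 0, 0, 0, 0], [0, 0, -0.008, 0, 0, 0, 0], [0, 0, -0.006, 0, 0, 0, 0]]

```text
t: 7.18
tool_pos: [0.5518, -0.2493, 0.1161]
tool_rot: [1.133, 1.256, -1.136]
contact_force: [0.6, -6.6, -1.2]
opening: 0.0004
```

```bash
python3 -c "
from h import *
tool([0,-.32,.118])"
```

```text
t 7.18 tcp [ 0.5518 -0.2493  0.1161] safe xyz [-0.001  -0.368   0.1161] F [ 0.5714 -6.5576 -1.2249] open 0.0003637213447569255
turn deg to aligned [0.0596 0.0327 0.1152]
shift tool [-0.0019  0.001  -0.048 ]
```

arm_command:
  plan:
    - [[0, 0, -0.006, 0, 0, 0, 0], [0, 0, -0.006, 0, 0, 0, 0], [0, 0, -0.006, 0, 0, 0, 0], [0, 0, -0.006, 0, 0, 0, 0], [0, 0, -0.006, 0, 0, 0, 0], [0, 0, -0.006, 0, 0, 0, 0]]

```text
t: 7.68
tool_pos: [0.5492, -0.2124, 0.1191]
tool_rot: [1.127, 1.246, -1.136]
contact_force: [1.0, -4.2, -1.1]
opening: -0.0
```

```bash
python3 -c "
from h import *
tool([0,-.32,.118])
get_image('side');get_image('top');marks('side',['bar_mid','paddle']);marks('top',['bar_mid','paddle'])"
```

```text
t 7.68 tcp [ 0.5492 -0.2124  0.1191] safe xyz [ 0.0001 -0.331   0.1191] F [ 0.9502 -4.2215 -1.1198] open -2.7083367787814538e-05
turn deg to aligned [ 0.1493  0.6365 -0.1417]
shift tool [ 0.001  -0.0001 -0.011 ]
side bar_mid 0.69 [0.5188 0.1068 0.1161]
side paddle 0.73 [ 0.5445 -0.1696  0.1266]
top bar_mid 0.7 [0.5183 0.1054 0.1157]
top paddle 0.64 [ 0.5474 -0.1722  0.1182]
```

arm_command:
  plan:
    - [[0.002, 0, -0.005, 0, 0.4, 0, 0], [0.001, 0, -0.004, 0, 0, 0, 0], [0.001, 0, -0.004, 0, 0, 0, 0], [0.001, 0, -0.004, 0, 0, 0, 0]]

```text
t: 8.32
tool_pos: [0.5505, -0.2037, 0.1177]
tool_rot: [1.124, 1.233, -1.137]
contact_force: [0.1, -14.6, 2.5]
opening: -0.0001
```

```bash
python3 -c "
from h import *
tool([0,-.32,.118])
get_image('side');get_image('top');marks('side',['bar_mid','paddle','saddle']);marks('top',['bar_mid','paddle','saddle']);tool()"
```

```text
t 8.32 tcp [ 0.5505 -0.2037  0.1177] safe xyz [ 0.0023 -0.3225  0.1177] F [  0.0773 -14.6087   2.4768] open -6.391108705721584e-05
turn deg to aligned [ 0.0733  1.2405 -0.5032]
shift tool [-0.0003 -0.0023 -0.0025]
side bar_mid 0.78 [0.5157 0.1158 0.1183]
side paddle 0.69 [ 0.5499 -0.1579  0.1232]
side paddle 0.32 [ 0.5501 -0.1888  0.1261]
side saddle 0.66 [0.5169 0.1149 0.1162]
side saddle 0.62 [0.5149 0.1162 0.1114]
top bar_mid 0.86 [0.5196 0.1126 0.1118]
top paddle 0.78 [ 0.5471 -0.1621  0.1197]
top paddle 0.19 [0.5068 0.2231 0.1437]
top saddle 0.86 [0.5181 0.116  0.1078]
t 8.72 tcp [ 0.5505 -0.2038  0.118 ] safe xyz [ 0.0023 -0.3226  0.118 ] F [ 0.2854 -9.491   2.7755] open 7.725957166257582e-05
turn deg to aligned [ 0.0406  1.1813 -0.5076]
```

arm_command:
  plan:
    - [[0.001, 0, -0.006, 0, 0.6, 0, 0], [0.001, 0, -0.008, 0, 0.5, 0, 0], [0.001, 0, -0.01, 0, 0, 0, 0]]

```text
t: 8.97
tool_pos: [0.551, -0.2037, 0.1202]
tool_rot: [1.105, 1.203, -1.149]
contact_force: [1.5, -37.1, -6.2]
opening: -0.0001
```

```bash
python3 -c "
from h import *
tool([0,-.32,.118])
a=save('side','pics/s3.png');b=save('top','pics/t3.png')
cv2.imwrite('pics/c3.png',np.hstack([cv2.resize(b[170:280,200:310],(400,400),interpolation=2),cv2.resize(a[140:250,220:330],(400,400),interpolation=2)])[:,:,::-1])
tool()"
```

```text
t 8.97 tcp [ 0.551  -0.2037  0.1202] safe xyz [ 0.0028 -0.3226  0.1202] F [  1.5035 -37.132   -6.1675] open -0.0001356112796974934
turn deg to aligned [-0.0397  3.1251 -0.8112]
shift tool [ 0.002  -0.0028 -0.0027]
t 9.07 tcp [ 0.5511 -0.2038  0.1205] safe xyz [ 0.0028 -0.3227  0.1205] F [  1.1179 -32.3284  -4.1025] open -6.516303315420319e-05
turn deg to aligned [-0.0193  3.1622 -0.8406]
```

View pics/c3.png

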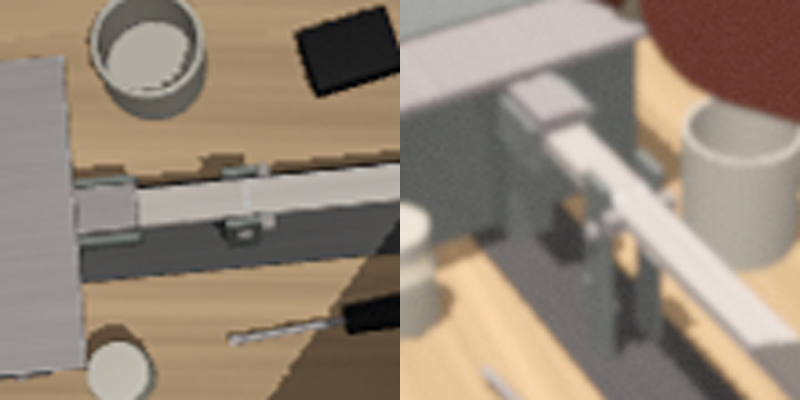

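The push met a hard stop at 37 N with no more travel, and the lugs (about (265, 190) in the left crop) sit against the cheeks with the toe under the lid edge. The bar is home. I'll back off, rise, and go over the rim to above the paddle.

arm_command:
  plan:
    - [[0, 0, 0.008, 0, 0, 0, 0], [0, 0, 0.006, 0, 1.5, -0.4, 0], [-0.02, -0.001, 0, 0, 1.6, -0.4, 0], [-0.02, -0.001, 0, 0, 0, 0, 0], [-0.01, 0, 0, 0, 0, 0, 0], [0, 0, 0, 0, 0, 0, 0]]

```text
t: 9.57
tool_pos: [0.5489, -0.2193, 0.1709]
tool_rot: [1.145, 1.265, -1.136]
contact_force: [1.2, -0.1, 0.2]
opening: 0.0002
```

```bash
python3 -c "
from h import *
tool([0,-.278,.165])
get_image('side');get_image('top');marks('side',['bar_mid','paddle','saddle']);marks('top',['bar_mid','paddle','saddle'])"
```

```text
t 9.57 tcp [ 0.5489 -0.2193  0.1709] safe xyz [-0.0009 -0.3379  0.1709] F [ 1.2249 -0.0779  0.1812] open 0.0002353378984957916
turn deg to aligned [-0.2652 -0.7146  0.2227]
shift tool [ 0.0067  0.0007 -0.0599]
side bar_mid 0.87 [0.5182 0.1172 0.1163]
side bar_mid 0.73 [0.5033 0.2257 0.1466]
side paddle 0.7 [ 0.5476 -0.1597  0.1227]
side saddle 0.56 [0.5113 0.1149 0.1096]
side saddle 0.43 [ 0.4318 -0.1942  0.0075]
top bar_mid 0.94 [0.5208 0.1129 0.1159]
top paddle 0.92 [ 0.5485 -0.1629  0.1205]
top saddle 0.63 [0.5191 0.1189 0.1077]
top saddle 0.54 [0.6326 0.1848 0.0001]
```

arm_command:
  plan:
    - [[0, 0, -0.02, 0, -0.6, 0, 0], [0, 0, -0.02, 0, 0, 0, 0], [0, 0, -0.019, 0, 0, 0, 0], [0, 0, 0, 0, 0, 0, 0], [0.012, 0, 0, 0, 0, 0, 0], [0.01, 0, 0, 0, 0, 0, 0], [0, 0, 0, 0, 0, 0, 0]]

```text
t: 10.55
tool_pos: [0.5402, -0.1579, 0.1415]
tool_rot: [1.136, 1.263, -1.145]
contact_force: [-0.3, 0.4, -0.3]
opening: 0.0002
```

```bash
python3 -c "
from h import *
tool([0,-.278,.122])"
```

```text
t 10.55 tcp [ 0.5402 -0.1579  0.1415] safe xyz [-0.0034 -0.276   0.1415] F [-0.3386  0.4475 -0.3482] open 0.000248085476697809
turn deg to aligned [-0.2746 -0.2304  0.6174]
shift tool [0.0195 0.0036 0.0021]
```

arm_command:
  plan:
    - [[0.01, 0.002, 0, 0, 0, 0.5, 0], [0.008, 0.001, 0, 0, 0, 0, 0], [0.006, 0, 0, 0, 0, 0, 0], [0.006, 0, 0, 0, 0, 0, 0], [0.006, 0, -0.001, 0, 0, 0, 0], [0.006, 0, -0.001, 0, 0, 0, 0]]

```text
t: 11.05
tool_pos: [0.5453, -0.159, 0.1007]
tool_rot: [1.145, 1.253, -1.139]
contact_force: [-3.4, 1.5, 10.3]
opening: -0.0
```

```bash
python3 -c "
from h import *
tool([0,-.276,.04])
get_image('side');marks('side',['bar_mid','paddle','lid_edge'])"
```

```text
t 11.05 tcp [ 0.5453 -0.159   0.1007] safe xyz [ 0.0015 -0.2776  0.1007] F [-3.3574  1.4978 10.348 ] open -5.09198734993826e-06
turn deg to aligned [-0.5105 -0.2182 -0.0443]
shift tool [ 0.0608 -0.0016 -0.0013]
side bar_mid 0.83 [0.5172 0.1155 0.1134]
side paddle 0.97 [ 0.5474 -0.1604  0.1027]
side lid_edge 0.69 [0.5037 0.2277 0.1538]
```

The lid is rising and the bar stays home. I'll continue pressing, with a small forward component.

arm_command:
  plan:
    - [[0.007, -0.001, -0.001, 0, 0, 0, 0], [0.007, 0, -0.002, 0, 0, 0, 0], [0.007, 0, -0.002, 0, 0, 0, 0], [0.007, 0, -0.002, 0, 0, 0, 0], [0.007, 0, -0.002, 0, 0, 0, 0]]

```text
t: 11.67
tool_pos: [0.5483, -0.157, 0.0779]
tool_rot: [1.141, 1.241, -1.141]
contact_force: [-3.8, 0.7, 10.4]
opening: -0.0001
```

```bash
python3 -c "
from h import *
tool([0,-.270,.04])
get_image('side');marks('side',['bar_mid','paddle','lid_edge'])"
```

```text
t 11.67 tcp [ 0.5483 -0.157   0.0779] safe xyz [ 0.0048 -0.2759  0.0779] F [-3.83    0.6626 10.3656] open -0.0001482068913017056
turn deg to aligned [-0.5797  0.4172 -0.3473]
shift tool [ 0.0378 -0.005  -0.0061]
side bar_mid 0.56 [0.518  0.1137 0.1153]
side paddle 0.74 [ 0.5524 -0.1581  0.0761]
side lid_edge 0.8 [0.5047 0.2307 0.1691]
side lid_edge 0.5 [0.518  0.1173 0.1116]
```

arm_command:
  plan:
    - [[0.008, -0.003, -0.002, -0.5, 0.4, -0.3, 0], [0.008, -0.002, -0.002, 0, 0, 0, 0], [0.008, -0.002, -0.002, 0, 0, 0, 0], [0.008, -0.002, -0.002, 0, 0, 0, 0], [0.008, -0.002, -0.002, 0, 0, 0, 0]]

```text
t: 12.28
tool_pos: [0.5476, -0.1525, 0.0504]
tool_rot: [1.145, 1.232, -1.125]
contact_force: [-0.6, 2.8, 10.0]
opening: -0.0002
```

```bash
python3 -c "
from h import *
tool([0,-.270,.04])
get_image('side');marks('side',['bar_mid','paddle','lid_edge'])"
```

```text
t 12.28 tcp [ 0.5476 -0.1525  0.0504] safe xyz [ 0.0045 -0.2714  0.0504] F [-0.554   2.8187 10.0449] open -0.0001810882507395963
turn deg to aligned [-0.2538  0.3703 -1.277 ]
shift tool [ 0.0103 -0.0048 -0.0014]
side bar_mid 0.84 [0.5175 0.1136 0.1153]
```

arm_command:
  plan:
    - [[0.008, -0.002, -0.001, 0, 0.3, -0.6, 0], [0.008, -0.001, -0.001, 0, 0, -0.5, 0], [0.008, -0.001, -0.001, 0, 0, 0, 0], [0.007, -0.001, -0.001, 0, 0, 0, 0]]

```text
t: 12.82
tool_pos: [0.5522, -0.1532, 0.0414]
tool_rot: [1.141, 1.241, -1.132]
contact_force: [-10.9, 3.7, 30.8]
opening: 0.0002
```

```bash
python3 -c "
from h import *
tool([0,-.270,.04])
a=save('side','pics/s4.png');b=save('top','pics/t4.png')
cv2.imwrite('pics/c4.png',np.hstack([cv2.resize(b[130:290,200:420],(400,300)),cv2.resize(a[90:330,150:470],(400,300))])[:,:,::-1])
marks('side',['bar_mid','paddle','lid_edge']);marks('top',['bar_mid','lid_edge','tape','cells','meter','jar','driver','mug','psu']);tool()"
```

```text
t 12.82 tcp [ 0.5522 -0.1532  0.0414] safe xyz [ 0.009  -0.2725  0.0414] F [-10.8706   3.7151  30.7607] open 0.0001712765890354269
turn deg to aligned [-0.2577  0.2655 -0.6494]
shift tool [ 0.0013 -0.0091 -0.0024]
side bar_mid 0.93 [0.518  0.1139 0.1152]
side bar_mid 0.26 [ 0.4321 -0.195   0.0072]
side paddle 0.9 [ 0.5557 -0.1501  0.041 ]
side paddle 0.68 [0.5156 0.113  0.1144]
top bar_mid 0.82 [0.5181 0.1081 0.1133]
top lid_edge 0.6 [0.5019 0.2284 0.1862]
top lid_edge 0.45 [ 0.4005  0.1993 -0.0006]
top cells 0.88 [ 0.6451  0.0358 -0.0033]
top jar 0.8 [ 0.4038  0.2    -0.0012]
top driver 0.54 [ 0.4401  0.0411 -0.0026]
top driver 0.47 [ 0.5334 -0.0843  0.0471]
top mug 0.64 [0.6306 0.1828 0.0013]
top psu 0.56 [ 0.4237 -0.1021 -0.0019]
top psu 0.18 [ 0.4406  0.0405 -0.0026]
t 13.52 tcp [ 0.5525 -0.1532  0.0413] safe xyz [ 0.0093 -0.2725  0.0413] F [-9.6289  3.5823 31.3919] open 6.26559111731129e-05
turn deg to aligned [-0.2833  0.2661 -0.7308]
```

View pics/c4.png

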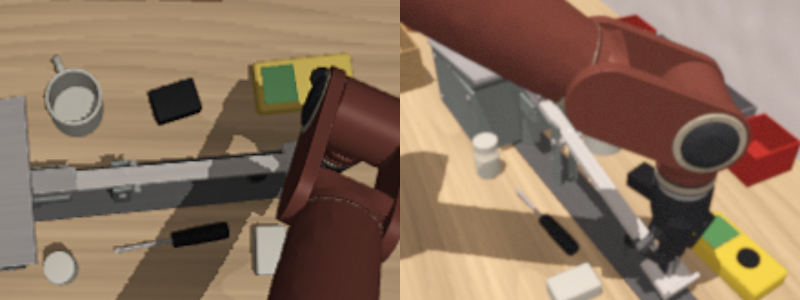

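The paddle is on the stop (paddle z 0.041, lid edge z 0.186) and nothing else has moved. I'll ease the press and the sideways force to a calm hold.

arm_command:
  plan:
    - [[0.006, -0.003, -0.002, 0, 0, 0, 0], [0.005, -0.002, -0.001, 0, 0, 0, 0]]

```text
t: 13.68
tool_pos: [0.5526, -0.1536, 0.0418]
tool_rot: [1.143, 1.232, -1.128]
contact_force: [-5.9, 2.6, 17.5]
opening: 0.0
```

```bash
python3 -c "
from h import *
tool()
for i in range(3):
    get_image('side');get_image('top');marks('side',['bar_mid','paddle']);marks('top',['bar_mid','lid_edge','saddle']);tool()"
```

```text
t 13.68 tcp [ 0.5526 -0.1536  0.0418] safe xyz [ 0.0094 -0.2729  0.0418] F [-5.8669  2.5897 17.5026] open 2.6477028594926785e-05
turn deg to aligned [-0.2934  0.5011 -1.1156]
side bar_mid 0.58 [0.5164 0.1145 0.1165]
side paddle 0.66 [ 0.5564 -0.1513  0.0438]
top bar_mid 0.76 [0.5174 0.1081 0.1152]
top lid_edge 0.64 [0.5033 0.2293 0.1845]
top lid_edge 0.43 [0.5159 0.1177 0.1126]
t 14.03 tcp [ 0.5527 -0.1536  0.0416] safe xyz [ 0.0095 -0.2729  0.0416] F [-8.0852  3.9665 24.1408] open 3.13883170140722e-05
turn deg to aligned [-0.2956  0.5029 -1.1157]
side bar_mid 0.93 [0.517  0.1139 0.1156]
side paddle 0.62 [ 0.5538 -0.1506  0.0423]
side paddle 0.19 [ 0.5563 -0.181   0.0381]
top bar_mid 0.83 [0.5217 0.1105 0.1154]
top bar_mid 0.52 [ 0.555  -0.1554  0.0414]
top lid_edge 0.63 [0.504  0.2286 0.1848]
top saddle 0.9 [0.5176 0.121  0.1071]
top saddle 0.58 [0.5134 0.1096 0.1132]
t 14.38 tcp [ 0.5527 -0.1536  0.0416] safe xyz [ 0.0095 -0.2729  0.0416] F [-9.0269  3.1075 24.409 ] open 0.00010545013408540932
turn deg to aligned [-0.2946  0.5051 -1.1158]
side bar_mid 0.97 [0.5174 0.1101 0.1149]
side paddle 0.88 [ 0.5532 -0.1526  0.0422]
top bar_mid 0.77 [0.5186 0.1094 0.1176]
top lid_edge 0.91 [0.5042 0.2268 0.1873]
top saddle 0.68 [0.5178 0.1186 0.105 ]
top saddle 0.66 [0.4025 0.1998 0.0005]
t 14.73 tcp [ 0.5527 -0.1536  0.0416] safe xyz [ 0.0095 -0.2729  0.0416] F [-7.9002  2.3676 23.6492] open 0.00026797364495621096
turn deg to aligned [-0.2945  0.5029 -1.1154]
```

```bash
python3 -c "
from h import *
finish_job();tool()"
```

```text
the job is handed in; nothing more can be done
the job is handed in; nothing more can be done
```

I pushed the bar home with the closed fingertips and pressed the paddle down onto the rubber stop. I handed in the job at about 14.7 s, still holding it down with the lid open; no verdict is reported.

- **Pushing home:** The first try passed over the rim without contact because the tool drifted upwards, and the bar did not move. The second try ran the bar to a hard stop, where it stayed still under 37 N with its lugs at the cheeks. The camera's bar middle was then within about 0 to 4 mm of home.
- **Final hold:** It was steady over the last second.
  - The fingers pressed down with about 24 N, with about 8 N sideways. The fingertips sat about 9 mm off the paddle's centre line.
  - The paddle's face was at about 42 mm.
  - The lid edge was at about 185–187 mm (147 mm when shut), so the lid was open by roughly 0.15 rad.
- **Disagreement:** In the final hold, the top and side cameras put the bar middle between about 2 and 9 mm back from home. That is within the 15 mm limit.
- **Other things on the bench:** The cells, jar, driver, mug and psu measured within about 4 mm of their first positions. The network missed the tape and the meter in the last check. The meter looks in place in the picture, but I have no final check on the tape.

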